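Lay a place for supper

TASK

Lay the place around the yellow rice bowl for someone sitting at the red-barred edge of the round mat and facing the bowl: on the pale spots, and centred on them, put the terracotta dipping dish to their left of the bowl, the wooden coaster to their right, and the pepper shaker behind the bowl, all as they stand now, right way up. Stand the blue teacup upright on the middle of the coaster. Leave the rice bowl where it is, and do not disturb the white cup or the sauce jar.

Things in the scene. Friction and masses are not known exactly. Their poses are not given: they have to be found in the camera images.
- mat: Round sage-green mat, 350 mm across, 3 mm thick, fixed, turned any way. Origin: centre of its underside, z up. Diner sits at its -x edge (printed red bar 160 x 24 mm, at x = -140 mm) looking along +x; +y is the diner's left. Three identical flat pale spots, 84 mm across, centred in the mat's frame at (0, 120) left, (0, -120) right, (120, 0) behind the bowl, mm.
- rice_bowl: Yellow ceramic rice bowl, open, 110 mm across the rim, 54 mm across the foot, 50 mm high, loose, standing on the centre of the mat. Origin: centre of its underside. Must not be shifted.
- coaster: Square brown wooden coaster, 60 x 60 mm, 12 mm thick, 40 g, lying flat on the table, turned any way. Origin: centre of its underside; x and y axes parallel to its sides, z up.
- blue_cup: Blue handleless teacup, open at the top, 60 mm high, 60 mm across the rim, 57 mm across at 25 mm height, 46 mm across the foot, wall 4 mm, about 140 g, upright on the table. Origin: centre of its underside, z up.
- dish: Small round terracotta-coloured dipping dish, open at the top, straight sides 66 mm across, 28 mm high (sides run straight from 6 mm up), wall 4 mm, about 90 g. Origin: centre of its underside, z up.
- shaker: Pepper shaker, a straight upright cylinder 44 mm across and 82 mm high, amber body with a steel cap (top 22 mm), about 130 g. Origin: centre of its underside, z up.
- white_cup: Bystander: white teacup of the same shape as the blue one, left or right beyond the mat. Origin: centre of its underside. Leave alone.
- sauce: Bystander: dark sauce jar with a red lid, 60 mm across, 90 mm high, left or right beyond the mat. Origin: centre of its underside. Leave alone.

How it is judged:
By the outcome, as a careful person would: the job done as asked, in the order asked, and still so for the second after the job is handed in, with the robot touching nothing.
It also fails if it takes over 120 s, if anything falls off the work surface, if the arm or the gripper's body presses on something with over 40 N, if the wrist force passes 120 N, or if a joint passes its speed limit or range.

ROBOT

A 6-joint arm with a two-finger parallel gripper is mounted at the origin on the work surface. World frame = base frame: x ahead of the robot, y to its left, z up, the work surface at z = 0. Lengths are in m, angles in rad, forces in N, time in s.
With the tool pointing down it reaches from about 0.3 to 0.775 m from the base axis. Payload 14.6 kg.
Tool frame: the origin (TCP) lies at the very end of the fingers, on their centre line; the grasp point (between the pads) lies 19 mm behind it; z points along the fingers, y is the line along which they close (so a half turn about z gives the same grasp; the last joint's range is limited). The gripper opens to 94 mm and grips with 3 to 60 N. Pads are 16 mm wide; open, the fingers measure 119 mm over their backs; the gripper's body (75 mm by 177 mm) begins 78 mm behind the grasp point.
Start: joints at [-1.312, 0.3, 1.521, -0, 1.321, -0.067], TCP at [0.176, -0.521, 0.205] pointing down, gripper open.
Joint ranges: [-3.03, 3.03], [-0.79, 2.21], [0.23, 2.52], [-1.04, 4.18], [0, 3.07], [-2.55, 2.55]. Speed limits (rad/s): [2.22, 2.22, 2.57, 3.14, 3.14, 3.14].

INTERFACE

Orientations are given as [roll, pitch, yaw] about the fixed x, y, z axes, in that order (R = Rz(yaw) Ry(pitch) Rx(roll)).
In Python, from station import ctrl gives the robot as it stands.
- The arm moves only by the tool move_arm, never from a script. Its argument "increments" is a list of rows, each a list of 7 numbers: the opening, from 0 (shut) to 1 (fully open), then the shift along the tool's x, y, z in units of 50 mm (1.0 is 50 mm), then the turn, a rotation vector about the tool's x, y, z in rad. In form: [[claw, tx, ty, tz, rx, ry, rz], ...]. A call has 1 to 20 rows; each row shifts and turns the commanded pose from where the row before left it, along the tool's axes as they then stand; what a row does not reach is not made up. A row lasts 1/10 s, in which the tool goes at most 50 mm and 8.59 degrees, less where a joint would pass 70% of its speed; a pose out of reach is approached as far as the arm can. A call is refused whole if a number of a shift passes 1 or a number of a turn 0.15, either way. A call with a gripper value outside its range is refused whole. The fingers move at their own pace and stop on an object; "force" is the grip in N (left out, the last holds). Time passes only in rows, so rows that do not move let the fingers close. It gives the time, the measured TCP pose, the force, the opening and the grip force at its end, in the units of the state.
- ctrl.get_obs(): the state, without advancing time (a new reading comes with each control period).
- ctrl.camera(name): name is "scene" or "top" or "wrist"; returns a dict with "color" (384x512x3 uint8, blue, green, red), "K" (3x3 intrinsics, pixels), "pose" (4x4, takes a point from camera to world coordinates); the wrist camera has in their place "tool_from_camera" (4x4, takes a point from camera to tool coordinates, whose origin is the TCP and whose axes are the flange's). Camera axes: x right, y down, z forward; pixel columns grow to the right and rows downward; lengths in m; the calibration is good to about 2 mm. The wrist camera is an equidistant fisheye: a pixel r from the principal point sees the ray r / f radians off the axis. A picture is of the moment at which its call begins: read the wrist's pose just before it. There is no depth.
- ctrl.hand_in(): hands the job in; it is judged then, once.
Trained networks look in a picture, given as the dict that the camera call returned (one of the last four; its "shot" number tells which), for a name from the list of things; names that differ only in an ending like _2 or _b are one class to them, and where a whole thing is asked for, a point or a joint stands for the part that bears it (a point fixed in the world has none). Each returns a list of dicts, best first, with "conf" (0 to 1); they miss things now and then, are a little off and sometimes report something else, mostly with a low value. They report only what shows in the picture. A call takes as long as a camera call.
- ctrl.cut_out(name, picture): "mask" (384x512 bool, what is visible of it) and "centre" ([row, column] in pixels, amid what is visible of it).
The state is a dict: "time_s": time; "qpos": joint angles; "joint_vel": joint speeds; "tau": joint torques, N m; "ee_pos": TCP position; "eef_rot": TCP orientation; "force": force on the tool from outside, world axes, zero at the start; "moment": the same for the moment, N m; "grip_width": finger opening in m; "grip_force": force on a finger pad.
Only numpy, scipy, OpenCV 4.12 (cv2) and the standard library are available. Lean on these libraries where they do the work, as an engineer would, in place of code of your own. Each camera call takes 0.05 s, during which the arm holds its last target. There are 200 camera calls.

## Working session

There is one attempt and no reset: what is moved stays moved. The work goes in short steps, Python scripts to look and compute and a tool call to move; the robot and the scene stay as the last step left them, time stands still between calls to the robot, and variables do not carry over. Pictures are saved under pics/ and viewed, at most 14 in all, crops included, and the job is handed in when it is done.

Besides the shell and the picture viewer there is one more tool, called after ">>>" by a JSON object that holds its "api" and its "payload", one argument or row to a line. move_arm: Moves the arm, as the interface text tells. Its arguments: {"type":"object","properties":{"increments":{"type":"array","items":{"type":"array","items":{"type":"number"}}},"force":{"type":"number"}},"required":["increments"]}

```bash
mkdir -p pics; ls; cat > h.py <<'E'
import numpy as np, cv2
from station import ctrl
from scipy.spatial.transform import Rotation as R
def ray(p,u,v,T=None):
    K=p["K"]; return np.linalg.inv(K)@[u,v,1]
def toz(p,u,v,z):
    P=p["pose"]; d=P[:3,:3]@ray(p,u,v); o=P[:3,3]; return o+d*(z-o[2])/d[2]
E
python3 - <<'E'
from h import *
o=ctrl.get_obs(); print(o["time_s"],o["ee_pos"],o["eef_rot"],o["grip_width"])
for n in ["top","scene"]:
    p=ctrl.camera(n); cv2.imwrite(f"pics/{n}0.png",p["color"]); print(n,p["pose"].round(3).tolist(),p["K"].round(1).tolist())
    for t,h in dict(mat=.003,rice_bowl=.05,coaster=.012,blue_cup=.06,dish=.028,shaker=.082,white_cup=.06,sauce=.09).items():
        for r in ctrl.cut_out(t,p)[:2]:
            m=r["mask"]; ys,xs=np.nonzero(m); c=r["centre"]
            print(t,round(r["conf"],2),np.round(c),m.sum(),[xs.min(),xs.max(),ys.min(),ys.max()],toz(p,c[1],c[0],h/2).round(3), toz(p,c[1],c[0],h).round(3))
E
```

```text
pics
0.0 [ 0.17595633 -0.52081649  0.20488838] [-3.14045055e+00 -8.25764436e-05  3.25815452e-01] 0.09417489703454555
top [[-0.015, -0.981, 0.191, 0.394], [-1.0, 0.014, -0.008, -0.006], [0.005, -0.191, -0.982, 1.043], [0.0, 0.0, 0.0, 1.0]] [[359.2, 0.0, 250.7], [0.0, 359.2, 194.1], [0.0, 0.0, 1.0]]
mat 0.83 [220. 262.] 10027 [np.int64(205), np.int64(324), np.int64(150), np.int64(268)] [ 0.518 -0.044  0.002] [ 0.518 -0.044  0.003]
rice_bowl 0.98 [204. 264.] 1222 [np.int64(246), np.int64(285), np.int64(185), np.int64(224)] [ 0.564 -0.05   0.025] [ 0.56  -0.049  0.05 ]
coaster 0.55 [192. 366.] 436 [np.int64(353), np.int64(378), np.int64(180), np.int64(205)] [ 0.598 -0.355  0.006] [ 0.597 -0.353  0.012]
coaster 0.51 [195. 127.] 329 [np.int64(113), np.int64(137), np.int64(186), np.int64(204)] [0.597 0.349 0.006] [0.596 0.347 0.012]
blue_cup 0.57 [247. 361.] 434 [np.int64(348), np.int64(372), np.int64(234), np.int64(255)] [ 0.436 -0.319  0.03 ] [ 0.434 -0.309  0.06 ]
blue_cup 0.44 [206. 265.] 1163 [np.int64(247), np.int64(284), np.int64(186), np.int64(223)] [ 0.555 -0.053  0.03 ] [ 0.55  -0
[... 1497 characters left out ...]
 0.425 -0.327  0.03 ] [ 0.444 -0.298  0.06 ]
dish 0.8 [250. 393.] 584 [np.int64(378), np.int64(405), np.int64(237), np.int64(263)] [0.439 0.367 0.014] [0.448 0.37  0.028]
shaker 0.66 [276. 349.] 527 [np.int64(335), np.int64(357), np.int64(259), np.int64(289)] [0.591 0.351 0.041] [0.61  0.36  0.082]
shaker 0.25 [150. 160.] 458 [np.int64(150), np.int64(170), np.int64(140), np.int64(166)] [ 0.721 -0.287  0.041] [ 0.735 -0.25   0.082]
white_cup 0.65 [147. 162.] 449 [np.int64(150), np.int64(170), np.int64(141), np.int64(166)] [ 0.709 -0.304  0.03 ] [ 0.719 -0.276  0.06 ]
sauce 0.72 [300. 289.] 785 [np.int64(278), np.int64(303), np.int64(282), np.int64(319)] [0.744 0.306 0.045] [0.758 0.319 0.09 ]
```

```bash
python3 - <<'E'
import cv2
a=cv2.imread("pics/top0.png")[110:310,80:420];b=cv2.imread("pics/scene0.png")[70:330,110:430]
cv2.imwrite("pics/v1.png",cv2.resize(a,None,fx=2.3,fy=2.3,interpolation=2)); cv2.imwrite("pics/v2.png",cv2.resize(b,None,fx=2.3,fy=2.3,interpolation=2))
E
```

```text
(no output)
```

View pics/v1.png

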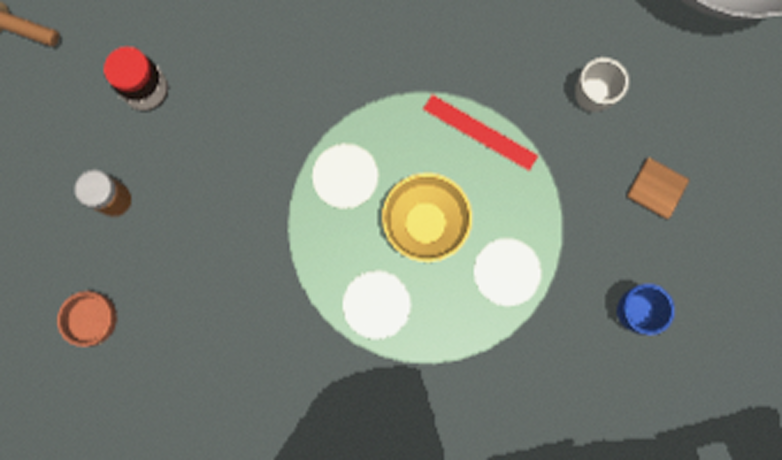

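View pics/v2.png

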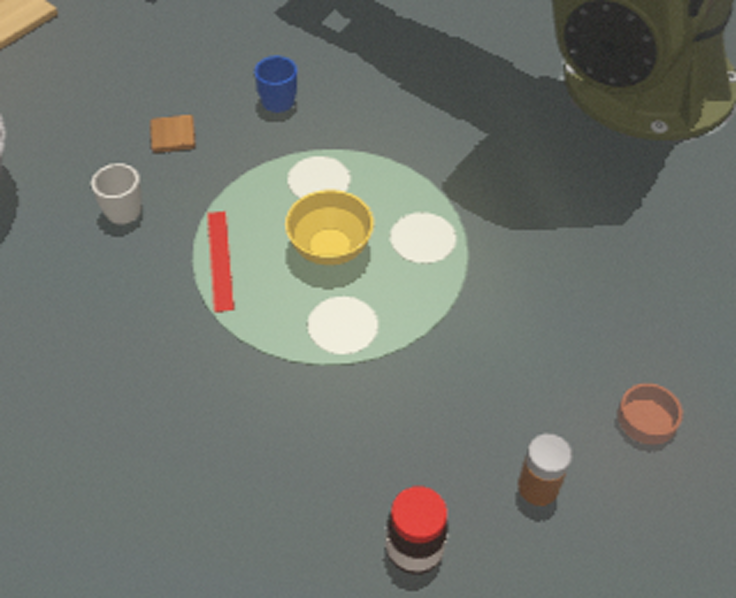

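```bash
cat >> h.py <<'E'
def blobs(p,sel,z):
    "centroids of colour blobs: (area, world xy at height z)"
    n,l,s,c=cv2.connectedComponentsWithStats(sel.astype(np.uint8))
    return [(s[i,4],toz(p,*c[i],z)[:2].round(4)) for i in range(1,n) if s[i,4]>60]
def go(x,y,z,yaw,o=None):
    "print what remains: turn rz (done first), then tool-axis shifts in 50 mm units"
    o=o or ctrl.get_obs(); e=o["ee_pos"]; r=o["eef_rot"]
    dy=(yaw-r[2]+np.pi)%(2*np.pi)-np.pi
    T=R.from_euler("xyz",[np.pi,0,yaw]); d=T.inv().apply(np.array([x,y,z])-e)/.05
    print("t",round(o["time_s"],1),"ee",e.round(4),"rpy",np.round(r,3),"grip",round(o["grip_width"],4),"F",np.round(o["force"],1)," TURN rz",round(-dy,3),"SHIFT",d.round(2))
E
cat > m.py <<'E'
from h import *
for n in ["top","scene"]:
    p=ctrl.camera(n); im=p["color"].astype(int); b,g,r=im[...,0],im[...,1],im[...,2]
    w=(im.min(2)>190); red=(r>180)&(g<90)&(b<90)
    print(n,"white",blobs(p,w,.003)); print("red",blobs(p,red,.003))
    m=ctrl.cut_out("coaster",p)[0]["mask"]; rc=cv2.findContours(m.astype(np.uint8),0,1)[0][0][:,0,:]
    q=np.array([toz(p,u,v,.012)[:2] for u,v in rc]); print("coaster",cv2.minAreaRect((q*1000).astype(np.float32)))
    if n=="top":
        for t,h in (("dish",.028),("shaker",.082),("blue_cup",.06)):
            rs=ctrl.cut_out(t,p); m=rs[0]["mask"]; q=np.array([toz(p,u,v,h)[:2] for v,u in np.argwhere(m)]); print(t,rs[0]["conf"],q.min(0),q.max(0))
E
python3 m.py
```

```text
top white [(np.int32(77), array([ 0.9821, -0.4856])), (np.int32(775), array([ 0.9179, -0.4618])), (np.int32(98), array([ 0.7333, -0.2827])), (np.int32(1077), array([0.6347, 0.6978])), (np.int32(650), array([0.6211, 0.048 ])), (np.int32(142), array([0.6101, 0.3713])), (np.int32(723), array([ 0.4941, -0.1563])), (np.int32(1513), array([ 0.4342, -0.0358]))]
red [(np.int32(262), array([0.7718, 0.3374])), (np.int32(360), array([ 0.6767, -0.1284]))]
coaster ((596.247314453125, -349.7308349609375), (60.237388610839844, 60.36679458618164), 59.10596466064453)
dish 0.56 [0.41025401 0.32820591] [0.47388786 0.39304719]
shaker 0.82 [0.5579722  0.29562858] [0.60852974 0.36447146]
blue_cup 0.7 [ 0.41281769 -0.34110818] [ 0.46696424 -0.2750264 ]
scene white [(np.int32(203), array([ 0.357, -0.89 ])), (np.int32(343), array([ 0.4907, -0.161 ])), (np.int32(481), array([0.4552, 0.0099])), (np.int32(599), array([0.6206, 0.0485])), (np.int32(69), array([0.5643, 0.3272])), (np.int32(589), array([0.554 , 0.6668]))]
red [(np.int32(300), array([ 0.6769, -0.1245])), (np.int32(403), array([0.7103, 0.2836]))]
coaster ((600.41796875, -347.3756408691406), (68.43159484863281, 60.22178268432617), 57.11827087402344)
```

>>> {"api": "move_arm", "payload": {
  "increments": [
    [1,0,0,0,0,0,-0.139],
    [1,0,0,0,0,0,-0.139],
    [1,0,0,0,0,0,-0.139],
    [1,0,0,0,0,0,-0.139],
    [1,0,0,0,0,0,-0.138],
    [1,0.8,0.4,0,0,0,0],
    [1,0.8,0.4,0,0,0,0],
    [1,0.8,0.4,0,0,0,0],
    [1,0.8,0.4,0,0,0,0],
    [1,0.8,0.4,0,0,0,0],
    [1,0.8,0,0,0,0,0],
    [1,0.8,0,0,0,0,0],
    [1,0.8,0,0,0,0,0],
    [1,0.8,0,0,0,0,0],
    [1,0.8,0,0,0,0,0],
    [1,0.8,0,0,0,0,0],
    [1,0.8,0,0,0,0,0],
    [1,0.8,0,0,0,0,0],
    [1,0.8,0,0,0,0,0],
    [1,0.8,-0.4,0,0,0,0]
  ],
  "force": 15
}}

```text
time_s: 3.25
ee_pos: [0.5595, -0.0506, 0.2051]
eef_rot: [3.142, 0.0, 1.019]
force: [-0.2, 0.0, -0.2]
grip_width: 0.0942
grip_force: 0.0
```

```bash
python3 -c "
from h import *
go(.42,.34,.2,1.02)"
```

```text
t 3.2 ee [ 0.5595 -0.0506  0.2051] rpy [3.142 0.    1.019] grip 0.0942 F [-0.2  0.  -0.2]  TURN rz -0.001 SHIFT [ 5.2  -6.47  0.1 ]
```

```bash
cat >> h.py <<'E'
def wrist():
    o=ctrl.get_obs(); p=ctrl.camera("wrist")
    W=np.eye(4); W[:3,:3]=R.from_euler("xyz",o["eef_rot"]).as_matrix(); W[:3,3]=o["ee_pos"]
    p["W"]=W@p["tool_from_camera"]; return p
def wz(p,uv,z):
    "fisheye pixels (N,2) [u,v] -> world xy at height z"
    K=p["K"]; uv=np.atleast_2d(uv).astype(float)
    a=np.c_[(uv[:,0]-K[0,2])/K[0,0],(uv[:,1]-K[1,2])/K[1,1]]; t=np.linalg.norm(a,axis=1)+1e-9
    d=np.c_[a*(np.sin(t)/t)[:,None],np.cos(t)]@p["W"][:3,:3].T; o=p["W"][:3,3]
    return (o+d*((z-o[2])/d[:,2])[:,None])[:,:2]
def circ(p,name,z,k=0):
    "circle round the mask of a thing, seen at height z (mm)"
    r=ctrl.cut_out(name,p)
    if not r: print(name,"none"); return
    r=r[k]; c=max(cv2.findContours(r["mask"].astype(np.uint8),0,1)[0],key=len)[:,0,:]
    q=(wz(p,c,z)*1000).astype(np.float32); (m,rad)=cv2.minEnclosingCircle(q); print(name,round(r["conf"],2),"px",np.round(r["centre"]),"circle",np.round(m,1),"r",round(rad,1),"rect",cv2.minAreaRect(q))
def spots(p):
    w=(p["color"].min(2)>180).astype(np.uint8)
    for c in cv2.findContours(w,0,1)[0]:
        if cv2.contourArea(c)>300:
            q=(wz(p,c[:,0,:],.003)*1000).astype(np.float32); m,rad=cv2.minEnclosingCircle(q); print("white",cv2.contourArea(c),c[:,0,:].mean(0).round(),"->",np.round(m,1),round(rad,1), cv2.minAreaRect(q)[1])
E
python3 -c "
from h import *
p=wrist(); cv2.imwrite('pics/w1.png',p['color']); spots(p); circ(p,'rice_bowl',.05); print(p['K'])"
```

```text
white 2269.5 [255. 258.] -> [ 493.6 -154.8] 42.6 (84.05541229248047, 83.01969146728516)
white 438.0 [179. 196.] -> [453.7 -14.7] 33.6 (20.295015335083008, 67.12810516357422)
rice_bowl 0.8 px [184. 256.] circle [557.  -53.2] r 54.8 rect ((557.051025390625, -54.057891845703125), (105.25355529785156, 106.9482421875), 23.865882873535156)
[[297.31863964   0.         255.95354355]
 [  0.         297.31863964 195.74625478]
 [  0.           0.           1.        ]]
```

View pics/w1.png

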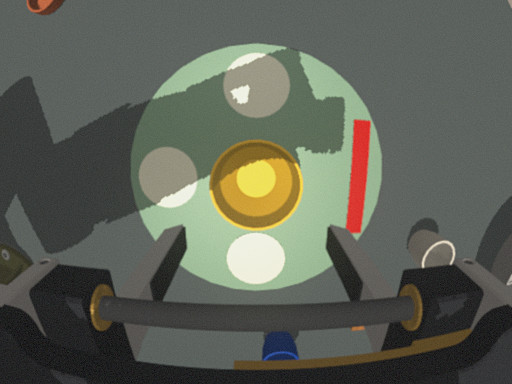

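>>> {"api": "move_arm", "payload": {
  "increments": [
    [1,0.5,-0.6,0,0,0,0],
    [1,0.5,-0.6,0,0,0,0],
    [1,0.5,-0.6,0,0,0,0],
    [1,0.5,-0.6,0,0,0,0],
    [1,0.5,-0.6,0,0,0,0],
    [1,0.5,-0.6,0,0,0,0],
    [1,0.5,-0.6,0,0,0,0],
    [1,0.5,-0.6,0,0,0,0],
    [1,0.5,-0.6,0,0,0,0],
    [1,0.5,-0.6,0,0,0,0],
    [1,0,0,0,0,0,0]
  ]
}}

```text
time_s: 4.45
ee_pos: [0.4323, 0.3211, 0.2054]
eef_rot: [-3.141, -0.0, 1.023]
force: [-0.8, -0.2, 0.1]
grip_width: 0.094
grip_force: 0.0
```

```bash
python3 -c "
from h import *
p=wrist(); cv2.imwrite('pics/w2.png',p['color']); circ(p,'dish',.028); circ(p,'shaker',.082);go(.442,.361,.2,1.02)"
```

```text
dish 0.85 px [145. 242.] circle [441.7 366.2] r 33.3 rect ((441.8466491699219, 366.4692687988281), (64.49075317382812, 63.998172760009766), 58.507850646972656)
shaker 0.79 px [ 95. 366.] circle [581.9 348.1] r 32.5 rect ((582.8516235351562, 349.87066650390625), (43.1867561340332, 64.54171752929688), 62.546104431152344)
t 4.6 ee [0.4339 0.3177 0.2054] rpy [3.141 0.    1.02 ] grip 0.0938 F [ 0.5 -0.2  0.3]  TURN rz -0.0 SHIFT [ 0.82 -0.31  0.11]
```

>>> {"api": "move_arm", "payload": {
  "increments": [
    [1,0.45,-0.18,0,0,0,0],
    [1,0.45,-0.18,0,0,0,0],
    [1,0,0,0.8,0,0,0],
    [1,0,0,0.8,0,0,0],
    [1,0,0,0.7,0,0,0],
    [1,0,0,0,0,0,0],
    [1,0,0,0,0,0,0]
  ]
}}

```text
time_s: 5.3
ee_pos: [0.4427, 0.3654, 0.0915]
eef_rot: [3.141, -0.0, 1.018]
force: [-0.1, -0.1, 0.7]
grip_width: 0.0941
grip_force: 0.0
```

```bash
python3 -c "
from h import *
p=wrist(); circ(p,'dish',.028); go(.442,.366,.006,1.02)
ctrl.camera('top'); go(.442,.366,.006,1.02)"
```

```text
dish 0.65 px [205. 253.] circle [443.1 367.5] r 34.4 rect ((442.6553039550781, 367.34576416015625), (67.35457611083984, 63.925655364990234), 85.04650115966797)
t 5.4 ee [0.443  0.3662 0.0928] rpy [ 3.140e+00 -3.000e-03  1.019e+00] grip 0.0937 F [-0.5  0.6 -0.1]  TURN rz -0.001 SHIFT [-0.01 -0.02  1.74]
t 5.5 ee [0.4429 0.3664 0.0928] rpy [ 3.140e+00 -3.000e-03  1.019e+00] grip 0.0937 F [ 0.4 -0.4 -0.4]  TURN rz -0.001 SHIFT [-0.02 -0.01  1.74]
```

Well centred; go down, grip, lift.

>>> {"api": "move_arm", "payload": {
  "increments": [
    [1,0,0,0.6,0,0,0],
    [1,0,0,0.6,0,0,0],
    [1,0,0,0.5,0,0,0],
    [1,0,0,0,0,0,0],
    [0.5,0,0,0,0,0,0],
    [0.5,0,0,0,0,0,0],
    [0.5,0,0,0,0,0,0],
    [0.5,0,0,0,0,0,0],
    [0.5,0,0,0,0,0,0],
    [0.5,0,0,0,0,0,0],
    [0.5,0,0,0,0,0,0]
  ],
  "force": 12
}}

```text
time_s: 6.55
ee_pos: [0.4423, 0.3664, 0.0065]
eef_rot: [3.141, -0.001, 1.02]
force: [-1.7, -0.2, 7.0]
grip_width: 0.0641
grip_force: 11.9
```

>>> {"api": "move_arm", "payload": {
  "increments": [
    [0.5,0,0,-0.5,0,0,0],
    [0.5,0,0,-0.7,0,0,0],
    [0.5,0,0,-0.7,0,0,0],
    [0.5,0,0,-0.5,0,0,0],
    [0.5,-0.4,0.3,0,0,0,0],
    [0.5,-0.6,0.45,0,0,0,0],
    [0.5,-0.6,0.45,0,0,0,0],
    [0.5,-0.6,0.45,0,0,0,0],
    [0.5,-0.6,0.45,0,0,0,0],
    [0.5,-0.6,0.45,0,0,0,0],
    [0.5,-0.6,0.45,0,0,0,0],
    [0.5,-0.6,0.45,0,0,0,0],
    [0.5,-0.6,0.45,0,0,0,0],
    [0.5,-0.6,0.45,0,0,0,0],
    [0.5,-0.6,0.45,0,0,0,0],
    [0.5,-0.6,0.45,0,0,0,0],
    [0.5,-0.6,0.45,0,0,0,0],
    [0.5,-0.4,0.3,0,0,0,0],
    [0.5,0,0,0,0,0,0],
    [0.5,0,0,0,0,0,0]
  ]
}}

```text
time_s: 8.55
ee_pos: [0.4878, -0.1317, 0.1254]
eef_rot: [-3.141, -0.0, 1.019]
force: [-0.7, 0.7, -1.1]
grip_width: 0.0639
grip_force: 11.9
```

```bash
python3 -c "
from h import *
p=wrist(); cv2.imwrite('pics/w3.png',p['color']); spots(p); circ(p,'rice_bowl',.05); go(.4936,-.1555,.0095,1.02);print(ctrl.get_obs()['grip_force'])"
```

```text
white 2085.5 [195. 201.] -> [ 437.1 -106.8] 45.6 (51.33156204223633, 89.6746597290039)
white 833.0 [299. 198.] -> [ 524.  -167.1] 28.2 (34.557559967041016, 49.19276809692383)
white 619.0 [158.  64.] -> [471.1  35.4] 30.6 (17.65263557434082, 61.14529800415039)
white 871.0 [274.   6.] -> [609.6  30.3] 36.4 (20.61849021911621, 72.81309509277344)
rice_bowl 0.85 px [ 89. 275.] circle [558. -53.] r 55.3 rect ((557.6158447265625, -52.63475036621094), (108.68169403076172, 108.80606842041016), 21.601303100585938)
t 8.7 ee [ 0.4879 -0.1309  0.1255] rpy [-3.141 -0.     1.021] grip 0.0642 F [ 0.3 -0.1 -1.6]  TURN rz 0.001 SHIFT [-0.36  0.35  2.32]
11.946815997252997
```

View pics/w3.png

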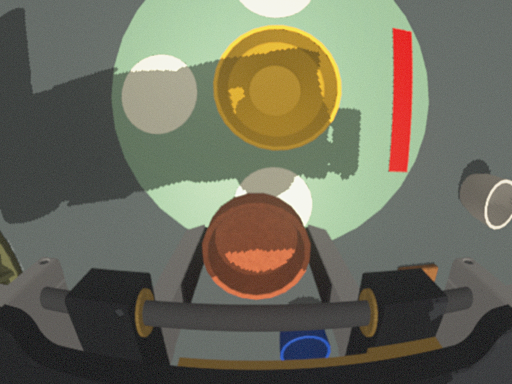

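>>> {"api": "move_arm", "payload": {
  "increments": [
    [0.5,-0.18,0.18,0,0,0,0],
    [0.5,-0.18,0.18,0,0,0,0],
    [0.5,0,0,0.6,0,0,0],
    [0.5,0,0,0.6,0,0,0],
    [0.5,0,0,0.5,0,0,0],
    [0.5,0,0,0.3,0,0,0],
    [0.5,0,0,0.2,0,0,0],
    [0.5,0,0,0,0,0,0],
    [0.5,0,0,0,0,0,0]
  ]
}}

```text
time_s: 9.55
ee_pos: [0.4943, -0.1569, 0.016]
eef_rot: [3.141, -0.0, 1.02]
force: [0.5, 0.1, -0.3]
grip_width: 0.0642
grip_force: 11.9
```

```bash
python3 -c "
from h import *
go(.4938,-.1553,.0095,1.02)"
```

```text
t 9.6 ee [ 0.4943 -0.1569  0.016 ] rpy [ 3.141 -0.     1.02 ] grip 0.0642 F [ 0.5  0.1 -0.3]  TURN rz -0.0 SHIFT [ 0.02 -0.03  0.13]
```

>>> {"api": "move_arm", "payload": {
  "increments": [
    [0.5,0.02,-0.03,0.12,0,0,0],
    [0.5,0,0,0,0,0,0],
    [0.8,0,0,0,0,0,0],
    [1,0,0,0,0,0,0],
    [1,0,0,0,0,0,0],
    [1,0,0,0,0,0,0],
    [1,0,0,-0.3,0,0,0],
    [1,0,0,-0.6,0,0,0],
    [1,0,0,-0.8,0,0,0],
    [1,0,0,-0.8,0,0,0],
    [1,0,0,-0.8,0,0,0],
    [1,0,0,0,0,0,0]
  ]
}}

```text
time_s: 10.75
ee_pos: [0.495, -0.1556, 0.1797]
eef_rot: [3.133, -0.001, 1.02]
force: [0.1, 0.1, -0.4]
grip_width: 0.0937
grip_force: 0.0
```

```bash
python3 -c "
from h import *
p=wrist(); circ(p,'dish',.031); circ(p,'coaster',.012); circ(p,'rice_bowl',.05); go(.598,-.352,.1,1.02)"
```

```text
dish 0.98 px [185. 251.] circle [ 493.3 -153.8] r 34.0 rect ((492.99639892578125, -154.09866333007812), (65.65409851074219, 63.949501037597656), 58.345619201660156)
coaster 0.68 px [258. 388.] circle [ 595.9 -346.6] r 41.2 rect ((597.2786254882812, -347.6448669433594), (63.591556549072266, 64.15849304199219), 58.25119400024414)
rice_bowl 0.8 px [ 74. 252.] circle [557.7 -52.4] r 55.5 rect ((556.8562622070312, -52.605323791503906), (107.8250503540039, 109.30397033691406), 58.36764144897461)
t 10.9 ee [ 0.4926 -0.1547  0.1731] rpy [-3.14  0.    1.02] grip 0.0943 F [ 0.1 -0.5  0.1]  TURN rz -0.0 SHIFT [-2.26  3.86  1.46]
```

Dish is on its spot. On to the coaster.

>>> {"api": "move_arm", "payload": {
  "increments": [
    [1,-0.35,0.6,0,0,0,0],
    [1,-0.4,0.65,0,0,0,0],
    [1,-0.4,0.65,0,0,0,0],
    [1,-0.4,0.65,0,0,0,0],
    [1,-0.35,0.65,0,0,0,0],
    [1,-0.35,0.65,0,0,0,0],
    [1,0,0,0.5,0,0,0],
    [1,0,0,0.5,0,0,0],
    [1,0,0,0,0,0,0],
    [1,0,0,0,0,0,0]
  ]
}}

```text
time_s: 11.95
ee_pos: [0.598, -0.3513, 0.1238]
eef_rot: [-3.14, -0.0, 1.02]
force: [-0.2, 0.2, 1.4]
grip_width: 0.094
grip_force: 0.0
```

```bash
python3 -c "
from h import *
p=wrist(); cv2.imwrite('pics/w4.png',p['color']); circ(p,'coaster',.012); go(.598,-.350,.003,1.02)"
```

```text
coaster 0.56 px [190. 256.] circle [ 598.4 -349.8] r 39.4 rect ((599.2335815429688, -350.0577392578125), (61.15401840209961, 58.25027084350586), 58.67069625854492)
t 12.1 ee [ 0.5987 -0.3516  0.1258] rpy [3.14 0.   1.02] grip 0.0939 F [0.3 1.  0.6]  TURN rz 0.0 SHIFT [ 0.02 -0.03  2.46]
```

View pics/w4.png

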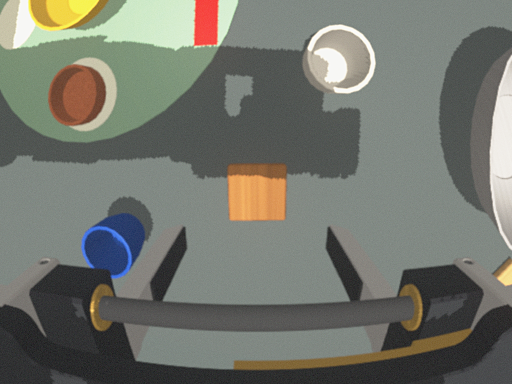

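>>> {"api": "move_arm", "payload": {
  "increments": [
    [1,0.02,-0.03,0.6,0,0,0],
    [1,0,0,0.7,0,0,0],
    [1,0,0,0.6,0,0,0],
    [1,0,0,0.4,0,0,0],
    [1,0,0,0.1,0,0,0],
    [1,0,0,0,0,0,0],
    [1,0,0,0,0,0,0]
  ]
}}

```text
time_s: 12.75
ee_pos: [0.5984, -0.3504, 0.0065]
eef_rot: [3.139, 0.0, 1.02]
force: [0.0, -1.1, -0.1]
grip_width: 0.0938
grip_force: 0.0
```

```bash
python3 -c "
from h import *
go(.598,-.350,.003,1.02)"
```

```text
t 12.8 ee [ 0.5984 -0.3504  0.0065] rpy [3.139 0.    1.02 ] grip 0.0938 F [ 0.  -1.1 -0.1]  TURN rz -0.0 SHIFT [ 0.   -0.01  0.07]
```

>>> {"api": "move_arm", "payload": {
  "increments": [
    [1,0,0,0.07,0,0,0],
    [1,0,0,0,0,0,0],
    [0.4,0,0,0,0,0,0],
    [0.4,0,0,0,0,0,0],
    [0.4,0,0,0,0,0,0],
    [0.4,0,0,0,0,0,0],
    [0.4,0,0,0,0,0,0],
    [0.4,0,0,0,0,0,0],
    [0.4,0,0,0,0,0,0],
    [0.4,0,0,-0.4,0,0,0],
    [0.4,0,0,-0.6,0,0,0],
    [0.4,0,0,-0.7,0,0,0],
    [0.4,0,0,-0.6,0,0,0],
    [0.4,0,0,0,0,0,0]
  ]
}}

```text
time_s: 14.15
ee_pos: [0.599, -0.3508, 0.121]
eef_rot: [3.134, 0.0, 1.02]
force: [-0.1, -0.6, -1.0]
grip_width: 0.0602
grip_force: 12.0
```

>>> {"api": "move_arm", "payload": {
  "increments": [
    [0.4,0.3,-0.16,0,0,0,0],
    [0.4,0.6,-0.32,0,0,0,0],
    [0.4,0.6,-0.32,0,0,0,0],
    [0.4,0.6,-0.32,0,0,0,0],
    [0.4,0.6,-0.32,0,0,0,0],
    [0.4,0.6,-0.32,0,0,0,0],
    [0.4,0.6,-0.32,0,0,0,0],
    [0.4,0.6,-0.32,0,0,0,0],
    [0.4,0.6,-0.32,0,0,0,0],
    [0.4,0.6,-0.32,0,0,0,0],
    [0.4,0.6,-0.34,0,0,0,0],
    [0.4,0.4,-0.2,0,0,0,0],
    [0.4,0.3,-0.2,0,0,0,0],
    [0.4,0,0,0,0,0,0],
    [0.4,0,0,0,0,0,0]
  ]
}}

```text
time_s: 15.65
ee_pos: [0.6193, 0.0472, 0.1153]
eef_rot: [-3.141, 0.001, 1.02]
force: [0.1, 0.2, -0.2]
grip_width: 0.0598
grip_force: 12.0
```

```bash
python3 -c "
from h import *
p=wrist(); cv2.imwrite('pics/w5.png',p['color']); spots(p); o=ctrl.get_obs(); circ(p,'coaster',o['ee_pos'][2]+.009); go(.621,.0485,.007,1.02)"
```

```text
white 1042.0 [306. 347.] -> [ 562.6 -175.8] 41.0 (54.31401824951172, 76.24598693847656)
white 1056.0 [205. 347.] -> [ 444.3 -103.9] 41.5 (54.561805725097656, 79.36541748046875)
white 475.0 [162. 264.] -> [484.3  37.3] 36.3 (68.26532745361328, 31.354013442993164)
white 303.5 [391. 251.] -> [721.9 -95.4] 27.9 (54.431610107421875, 17.737045288085938)
white 5079.0 [342. 218.] -> [663.7 -34.2] 72.9 (79.69963073730469, 144.33192443847656)
coaster 0.94 px [241. 255.] circle [619.1  47.2] r 40.8 rect ((619.0938720703125, 47.568058013916016), (61.905723571777344, 59.82510757446289), 58.4914436340332)
t 15.8 ee [0.6195 0.0464 0.1157] rpy [-3.141  0.     1.019] grip 0.0597 F [ 0.3  0.4 -0.3]  TURN rz -0.001 SHIFT [0.05 0.   2.17]
```

View pics/w5.png

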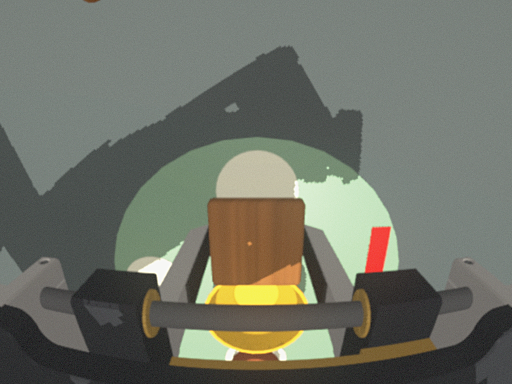

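>>> {"api": "move_arm", "payload": {
  "increments": [
    [0.4,0.05,0,0.5,0,0,0],
    [0.4,0,0,0.6,0,0,0],
    [0.4,0,0,0.5,0,0,0],
    [0.4,0,0,0.3,0,0,0],
    [0.4,0,0,0.15,0,0,0],
    [0.4,0,0,0,0,0,0],
    [0.4,0,0,0,0,0,0]
  ]
}}

```text
time_s: 16.45
ee_pos: [0.6217, 0.0492, 0.0145]
eef_rot: [3.14, -0.001, 1.02]
force: [0.0, 0.3, 0.2]
grip_width: 0.0598
grip_force: 12.0
```

```bash
python3 -c "
from h import *
go(.621,.0488,.0065,1.02)"
```

```text
t 16.4 ee [0.6217 0.0492 0.0145] rpy [ 3.14e+00 -1.00e-03  1.02e+00] grip 0.0598 F [0.  0.3 0.2]  TURN rz -0.0 SHIFT [-0.01 -0.01  0.16]
```

>>> {"api": "move_arm", "payload": {
  "increments": [
    [0.4,0,0,0.15,0,0,0],
    [0.4,0,0,0,0,0,0],
    [0.7,0,0,0,0,0,0],
    [1,0,0,0,0,0,0],
    [1,0,0,0,0,0,0],
    [1,0,0,0,0,0,0],
    [1,0,0,0,0,0,0],
    [1,0,0,-0.4,0,0,0],
    [1,0,0,-0.8,0,0,0],
    [1,0,0,-0.8,0,0,0],
    [1,0,0,-0.8,0,0,0],
    [1,0,0,-0.8,0,0,0],
    [1,0,0,-0.4,0,0,0],
    [1,0,0,0,0,0,0],
    [1,0,0,0,0,0,0]
  ]
}}

```text
time_s: 17.95
ee_pos: [0.6208, 0.0494, 0.2052]
eef_rot: [-3.141, 0.0, 1.02]
force: [-0.3, -0.4, -1.0]
grip_width: 0.0939
grip_force: 0.0
```

```bash
python3 -c "
from h import *
p=wrist(); circ(p,'coaster',.015); circ(p,'rice_bowl',.05); go(.585,.340,.2,1.02)"
```

```text
coaster 0.87 px [180. 255.] circle [620.1  50.5] r 41.1 rect ((619.77392578125, 49.89866638183594), (61.357948303222656, 61.768096923828125), 58.32974624633789)
rice_bowl 0.63 px [271. 258.] circle [557.3 -52.9] r 55.8 rect ((558.8705444335938, -50.360687255859375), (104.92015075683594, 108.33866119384766), 58.742515563964844)
t 18.1 ee [0.6206 0.0493 0.2042] rpy [-3.139e+00  1.000e-03  1.020e+00] grip 0.0942 F [-0.7  0.9 -0.4]  TURN rz -0.0 SHIFT [ 4.58 -3.65  0.08]
```

>>> {"api": "move_arm", "payload": {
  "increments": [
    [1,0.4,-0.3,0,0,0,0],
    [1,0.6,-0.48,0,0,0,0],
    [1,0.6,-0.48,0,0,0,-0.1],
    [1,0.65,-0.4,0,0,0,-0.14],
    [1,0.68,-0.3,0,0,0,-0.14],
    [1,0.7,-0.2,0,0,0,-0.14],
    [1,0.7,-0.1,0,0,0,-0.14],
    [1,0,0,0,0,0,-0.14],
    [1,0,0,0,0,0,-0.14],
    [1,0,0,0,0,0,-0.14],
    [1,0,0,0,0,0,-0.14],
    [1,0,0,0,0,0,-0.14],
    [1,0,0,0,0,0,-0.14],
    [1,0,0,0,0,0,-0.065],
    [1,0,0,0,0,0,0],
    [1,0,0,0,0,0,0]
  ]
}}

```text
time_s: 19.7
ee_pos: [0.5936, 0.2967, 0.2051]
eef_rot: [-3.141, -0.001, 2.583]
force: [-0.7, 0.1, 0.7]
grip_width: 0.0942
grip_force: 0.0
```

```bash
python3 -c "
from h import *
p=wrist(); cv2.imwrite('pics/w6.png',p['color']); circ(p,'shaker',.082);circ(p,'shaker',.041); go(.587,.345,.2,2.585)"
```

```text
shaker 0.97 px [162. 289.] circle [587.7 344.6] r 26.0 rect ((588.0982055664062, 345.1221008300781), (42.644081115722656, 51.09764862060547), 75.05430603027344)
shaker 0.97 px [162. 289.] circle [596.1 345.3] r 29.5 rect ((596.546875, 345.8662109375), (48.42353439331055, 58.02287292480469), 75.05440521240234)
t 19.9 ee [0.5937 0.2968 0.2056] rpy [-3.141 -0.     2.583] grip 0.0937 F [-0.2  0.2  0.8]  TURN rz -0.002 SHIFT [0.62 0.75 0.11]
```

View pics/w6.png

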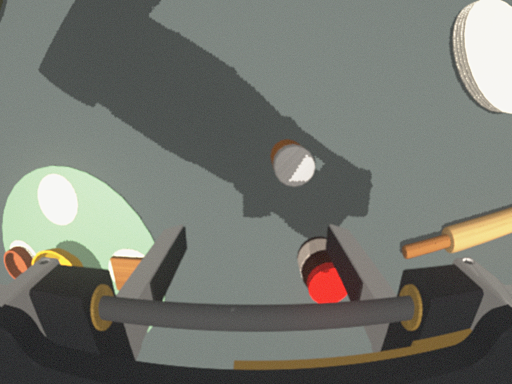

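```bash
python3 -c "
from h import *
p=wrist(); print(wz(p,[[295,165],[274,165],[316,165],[295,187],[295,144]],.082).round(4)); go(*wz(p,[[295,165]],.082)[0],.1,2.585)"
```

```text
[[0.5923 0.3459]
 [0.5809 0.3272]
 [0.6039 0.3649]
 [0.6127 0.334 ]
 [0.5734 0.3571]]
t 19.9 ee [0.5937 0.2968 0.2057] rpy [-3.141 -0.     2.584] grip 0.094 F [ 0.9 -0.4 -0.6]  TURN rz -0.001 SHIFT [0.54 0.82 2.11]
```

>>> {"api": "move_arm", "payload": {
  "increments": [
    [1,0.27,0.41,0,0,0,0],
    [1,0.27,0.41,0,0,0,0],
    [1,0,0,0.7,0,0,0],
    [1,0,0,0.7,0,0,0],
    [1,0,0,0,0,0,0],
    [1,0,0,0,0,0,0]
  ]
}}

```text
time_s: 20.5
ee_pos: [0.5927, 0.3459, 0.1368]
eef_rot: [3.142, -0.0, 2.584]
force: [-0.0, -1.0, 1.4]
grip_width: 0.0937
grip_force: 0.0
```

```bash
python3 -c "
from h import *
p=wrist(); im=p['color']; cv2.imwrite('pics/w7.png',cv2.resize(im[100:300,150:370],None,fx=2,fy=2)); circ(p,'shaker',.082); go(.592,.346,.04,2.585)"
```

```text
shaker 0.62 px [201. 253.] circle [586.1 349. ] r 28.8 rect ((585.9136352539062, 348.671142578125), (41.808467864990234, 57.22703552246094), 58.078250885009766)
t 20.6 ee [0.5933 0.3461 0.1385] rpy [3.139e+00 2.000e-03 2.584e+00] grip 0.0941 F [0.6 1.1 0.1]  TURN rz -0.001 SHIFT [ 0.02 -0.02  1.97]
```

View pics/w7.png

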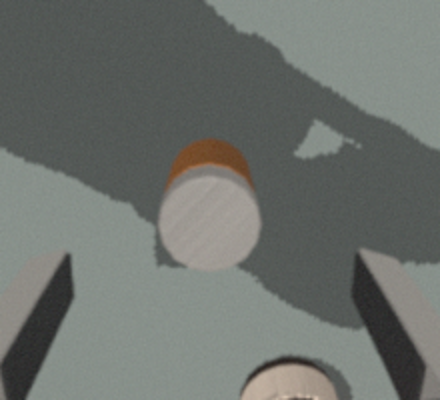

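```bash
python3 -c "
from h import *
p=wrist(); q=wz(p,[[255,209.5]],.082)[0]; print(q); go(*q,.032,2.585)"
```

```text
[0.59234944 0.34647177]
t 20.6 ee [0.5933 0.3461 0.1385] rpy [3.139e+00 2.000e-03 2.584e+00] grip 0.094 F [-0.5  0.7  0.4]  TURN rz -0.001 SHIFT [ 0.02 -0.    2.13]
```

>>> {"api": "move_arm", "payload": {
  "increments": [
    [1,0.02,0,0.5,0,0,0],
    [1,0,0,0.6,0,0,0],
    [1,0,0,0.6,0,0,0],
    [1,0,0,0.4,0,0,0],
    [1,0,0,0,0,0,0],
    [1,0,0,0,0,0,0],
    [0.3,0,0,0,0,0,0],
    [0.3,0,0,0,0,0,0],
    [0.3,0,0,0,0,0,0],
    [0.3,0,0,0,0,0,0],
    [0.3,0,0,0,0,0,0],
    [0.3,0,0,0,0,0,0],
    [0.3,0,0,0,0,0,0],
    [0.3,0,0,0,0,0,0],
    [0.3,0,0,0,0,0,0]
  ],
  "force": 15
}}

```text
time_s: 22.15
ee_pos: [0.5916, 0.3463, 0.031]
eef_rot: [-3.141, -0.0, 2.585]
force: [-0.2, -1.1, 0.2]
grip_width: 0.0441
grip_force: 15.0
```

```bash
python3 -c "
from h import *
go(.4555,.0103,.14,2.585)"
```

```text
t 22.1 ee [0.5916 0.3463 0.031 ] rpy [-3.141 -0.     2.585] grip 0.0441 F [-0.2 -1.1  0.2]  TURN rz -0.0 SHIFT [-1.24 -7.14 -2.18]
```

>>> {"api": "move_arm", "payload": {
  "increments": [
    [0.3,0,0,-0.4,0,0,0],
    [0.3,0,0,-0.7,0,0,0],
    [0.3,0,0,-0.7,0,0,0],
    [0.3,0,0,-0.4,0,0,0],
    [0.3,-0.05,-0.3,0,0,0,0],
    [0.3,-0.1,-0.58,0,0,0,0],
    [0.3,-0.1,-0.58,0,0,0,0],
    [0.3,-0.1,-0.58,0,0,0,0],
    [0.3,-0.1,-0.58,0,0,0,0],
    [0.3,-0.1,-0.58,0,0,0,0],
    [0.3,-0.1,-0.58,0,0,0,0],
    [0.3,-0.1,-0.58,0,0,0,0],
    [0.3,-0.1,-0.58,0,0,0,0],
    [0.3,-0.1,-0.58,0,0,0,0],
    [0.3,-0.1,-0.58,0,0,0,0],
    [0.3,-0.1,-0.58,0,0,0,0],
    [0.3,-0.1,-0.36,0,0,0,0],
    [0.3,-0.04,-0.1,0,0,0,0],
    [0.3,0,0,0,0,0,0],
    [0.3,0,0,0,0,0,0]
  ]
}}

```text
time_s: 24.15
ee_pos: [0.458, 0.0098, 0.1409]
eef_rot: [3.141, -0.0, 2.585]
force: [0.2, 0.1, -2.1]
grip_width: 0.0439
grip_force: 15.0
```

```bash
python3 -c "
from h import *
p=wrist(); cv2.imwrite('pics/w8.png',p['color']); spots(p); o=ctrl.get_obs(); circ(p,'shaker',o['ee_pos'][2]+.051); circ(p,'rice_bowl',.05); go(.4555,.0103,.035,2.585)"
```

```text
white 421.5 [157. 256.] -> [ 479.8 -150.2] 39.5 (78.73665618896484, 31.00845718383789)
white 6446.0 [186. 201.] -> [414.  -56.6] 80.7 (157.0099639892578, 90.49966430664062)
shaker 0.88 px [259. 255.] circle [448.9  16.5] r 31.2 rect ((447.39361572265625, 17.470130920410156), (42.28798294067383, 58.399925231933594), 56.76838302612305)
rice_bowl 0.96 px [302. 224.] circle [600.2 -79.5] r 21.5 rect ((601.1709594726562, -80.28763580322266), (42.798484802246094, 9.887533187866211), 52.12844467163086)
t 24.3 ee [0.4579 0.0099 0.1408] rpy [ 3.142 -0.     2.586] grip 0.0436 F [-0.4 -0.7 -1.9]  TURN rz 0.001 SHIFT [ 0.04 -0.02  2.12]
```

View pics/w8.png

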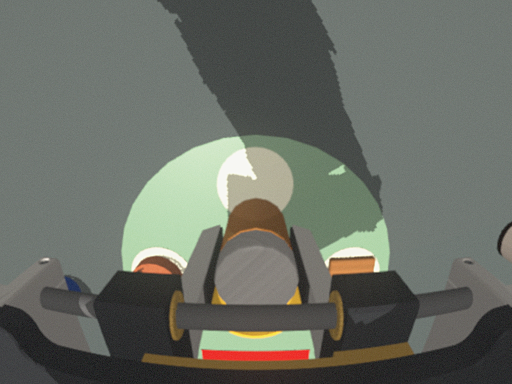

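Shaker is held upright, in line with its spot (255,182). Lower.

>>> {"api": "move_arm", "payload": {
  "increments": [
    [0.3,0.04,-0.02,0.5,0,0,0],
    [0.3,0,0,0.6,0,0,0],
    [0.3,0,0,0.5,0,0,0],
    [0.3,0,0,0.3,0,0,0],
    [0.3,0,0,0.1,0,0,0],
    [0.3,0,0,0,0,0,0],
    [0.3,0,0,0,0,0,0]
  ]
}}

```text
time_s: 25.0
ee_pos: [0.456, 0.0096, 0.0417]
eef_rot: [3.141, 0.001, 2.585]
force: [0.3, -0.1, -1.1]
grip_width: 0.0438
grip_force: 15.0
```

```bash
python3 -c "
from h import *
go(.4555,.0103,.034,2.585)"
```

```text
t 25.0 ee [0.456  0.0096 0.0417] rpy [3.141e+00 1.000e-03 2.585e+00] grip 0.0438 F [ 0.3 -0.1 -1.1]  TURN rz 0.0 SHIFT [0.02 0.01 0.15]
```

>>> {"api": "move_arm", "payload": {
  "increments": [
    [0.3,0.01,0.01,0.14,0,0,0],
    [0.3,0,0,0,0,0,0],
    [0.7,0,0,0,0,0,0],
    [1,0,0,0,0,0,0],
    [1,0,0,0,0,0,0],
    [1,0,0,0,0,0,0],
    [1,0,0,0,0,0,0],
    [1,0,0,-0.4,0,0,0],
    [1,0,0,-0.7,0,0,0],
    [1,0,0,-0.8,0,0,0],
    [1,0,0,-0.8,0,0,0],
    [1,0,0,-0.6,0,0,0],
    [1,0,0,0,0,0,0],
    [1,0,0,0,0,0,0]
  ]
}}

```text
time_s: 26.4
ee_pos: [0.4553, 0.0101, 0.1989]
eef_rot: [3.141, 0.001, 2.585]
force: [-0.2, -0.4, -0.2]
grip_width: 0.0942
grip_force: 0.0
```

```bash
python3 -c "
from h import *
p=wrist(); circ(p,'shaker',.085); circ(p,'dish',.031); circ(p,'coaster',.015); go(.441,-.308,.15,2.585)"
```

```text
shaker 0.89 px [189. 255.] circle [450.9  12.4] r 27.2 rect ((450.9815673828125, 12.233165740966797), (41.17442321777344, 53.75006103515625), 58.07908630371094)
dish 0.96 px [270. 182.] circle [ 503.8 -142.4] r 32.7 rect ((509.0888671875, -139.3158721923828), (19.175140380859375, 65.45805358886719), 30.803455352783203)
coaster 0.69 px [268. 324.] circle [608.4  35.4] r 33.4 rect ((606.839599609375, 27.01418685913086), (27.08225440979004, 66.61224365234375), 79.77410125732422)
t 26.6 ee [0.4549 0.0101 0.1978] rpy [-3.141e+00 -2.000e-03  2.585e+00] grip 0.0941 F [ 0.3 -0.3 -0.4]  TURN rz -0.0 SHIFT [-3.13 -5.55  0.96]
```

>>> {"api": "move_arm", "payload": {
  "increments": [
    [1,-0.2,-0.3,0,0,0,0],
    [1,-0.32,-0.58,0,0,0,0],
    [1,-0.32,-0.58,0,0,0,0],
    [1,-0.32,-0.58,0,0,0,0],
    [1,-0.32,-0.58,0,0,0,0],
    [1,-0.32,-0.58,0,0,0,0],
    [1,-0.32,-0.58,0,0,0,0],
    [1,-0.32,-0.58,0,0,0,0],
    [1,-0.32,-0.58,0,0,0,0],
    [1,-0.32,-0.58,0,0,0,0]
  ]
}}

```text
time_s: 27.6
ee_pos: [0.4397, -0.3068, 0.198]
eef_rot: [3.141, -0.002, 2.585]
force: [0.9, 0.4, -0.1]
grip_width: 0.0936
grip_force: 0.0
```

>>> {"api": "move_arm", "payload": {
  "increments": [
    [1,0,0,0,0,0,0.14],
    [1,0,0,0,0,0,0.14],
    [1,0,0,0,0,0,0.14],
    [1,0,0,0,0,0,0.14],
    [1,0,0,0,0,0,0.14],
    [1,0,0,0,0,0,0.14],
    [1,0,0,0,0,0,0.14],
    [1,0,0,0,0,0,0.14],
    [1,0,0,0,0,0,0.14],
    [1,0,0,0,0,0,0.14],
    [1,0,0,0,0,0,0.14],
    [1,0,0,0,0,0,0.025],
    [1,0,0,0,0,0,0]
  ]
}}

```text
time_s: 28.9
ee_pos: [0.4401, -0.3055, 0.1983]
eef_rot: [-3.141, -0.0, 1.022]
force: [-0.9, -0.4, 0.1]
grip_width: 0.0939
grip_force: 0.0
```

```bash
python3 -c "
from h import *
p=wrist(); cv2.imwrite('pics/w9.png',p['color']); circ(p,'blue_cup',.06); go(.441,-.308,.1,1.02)"
```

```text
blue_cup 0.88 px [187. 264.] circle [ 442.9 -310.2] r 31.7 rect ((442.03173828125, -310.687744140625), (61.0760498046875, 59.64191436767578), 15.629528999328613)
t 29.0 ee [ 0.4401 -0.3055  0.1986] rpy [-3.141 -0.     1.023] grip 0.0944 F [0.2 0.3 0.2]  TURN rz 0.003 SHIFT [-0.03  0.04  1.97]
```

View pics/w9.png

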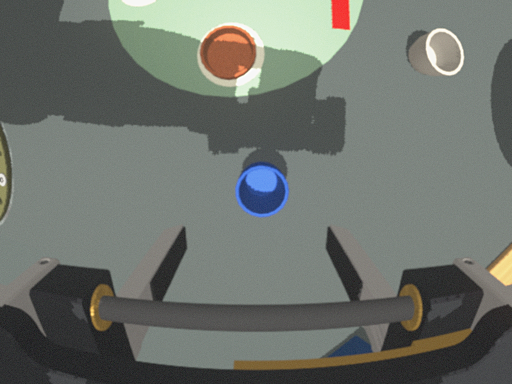

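>>> {"api": "move_arm", "payload": {
  "increments": [
    [1,-0.06,0.09,0.5,0,0,0],
    [1,0,0,0.8,0,0,0],
    [1,0,0,0.8,0,0,0],
    [1,0,0,0.7,0,0,0],
    [1,0,0,0.5,0,0,0],
    [1,0,0,0.3,0,0,0],
    [1,0,0,0,0,0,0],
    [0.4,0,0,0,0,0,0],
    [0.4,0,0,0,0,0,0],
    [0.4,0,0,0,0,0,0],
    [0.4,0,0,0,0,0,0],
    [0.4,0,0,0,0,0,0],
    [0.4,0,0,0,0,0,0],
    [0.4,0,0,0,0,0,0],
    [0.4,0,0,0,0,0,0]
  ],
  "force": 15
}}

```text
time_s: 30.5
ee_pos: [0.4429, -0.3108, 0.0194]
eef_rot: [3.14, 0.0, 1.02]
force: [1.7, -1.3, 5.1]
grip_width: 0.059
grip_force: 15.4
```

```bash
python3 -c "
from h import *
go(.6205,.0495,.14,1.02)"
```

```text
t 30.5 ee [ 0.4429 -0.3108  0.0194] rpy [3.14 0.   1.02] grip 0.059 F [ 1.7 -1.3  5.1]  TURN rz -0.0 SHIFT [ 8.   -0.74 -2.41]
```

>>> {"api": "move_arm", "payload": {
  "increments": [
    [0.4,0,0,-0.4,0,0,0],
    [0.4,0,0,-0.7,0,0,0],
    [0.4,0,0,-0.7,0,0,0],
    [0.4,0,0,-0.6,0,0,0],
    [0.4,0.3,-0.04,0,0,0,0],
    [0.4,0.6,-0.06,0,0,0,0],
    [0.4,0.6,-0.06,0,0,0,0],
    [0.4,0.6,-0.06,0,0,0,0],
    [0.4,0.6,-0.06,0,0,0,0],
    [0.4,0.6,-0.06,0,0,0,0],
    [0.4,0.6,-0.06,0,0,0,0],
    [0.4,0.6,-0.06,0,0,0,0],
    [0.4,0.6,-0.06,0,0,0,0],
    [0.4,0.6,-0.06,0,0,0,0],
    [0.4,0.6,-0.06,0,0,0,0],
    [0.4,0.6,-0.06,0,0,0,0],
    [0.4,0.6,-0.05,0,0,0,0],
    [0.4,0.5,-0.04,0,0,0,0],
    [0.4,0,0,0,0,0,0],
    [0.4,0,0,0,0,0,0]
  ]
}}

```text
time_s: 32.5
ee_pos: [0.6174, 0.0515, 0.1373]
eef_rot: [-3.139, 0.002, 1.021]
force: [0.2, -0.7, -1.8]
grip_width: 0.0591
grip_force: 15.4
```

```bash
python3 -c "
from h import *
p=wrist(); cv2.imwrite('pics/w10.png',p['color']); o=ctrl.get_obs(); circ(p,'blue_cup',o['ee_pos'][2]+.041); go(.6205,.0495,.0355,1.02)
p=ctrl.camera('top'); 
m=ctrl.cut_out('coaster',p)[0]; print(m['conf'],toz(p,m['centre'][1],m['centre'][0],.015))"
```

```text
blue_cup 0.93 px [258. 255.] circle [620.3  55.3] r 33.9 rect ((621.3417358398438, 57.98639678955078), (61.93470764160156, 58.566932678222656), 58.20170593261719)
t 32.6 ee [0.6176 0.0505 0.1381] rpy [-3.140e+00  1.000e-03  1.019e+00] grip 0.0593 F [-0.  -1.1 -1.3]  TURN rz -0.001 SHIFT [0.01 0.06 2.05]
0.5 [0.74808076 0.31654978 0.015     ]
```

View pics/w10.png

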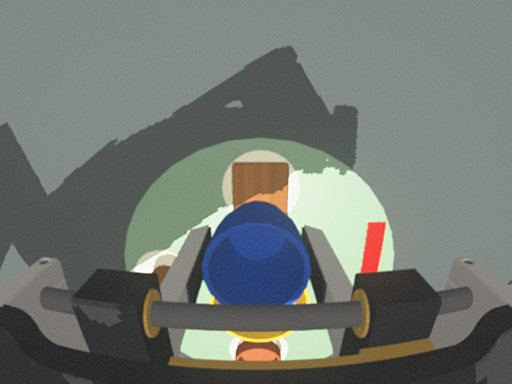

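>>> {"api": "move_arm", "payload": {
  "increments": [
    [0.4,0.01,0.06,0.5,0,0,0],
    [0.4,0,0,0.6,0,0,0],
    [0.4,0,0,0.5,0,0,0],
    [0.4,0,0,0.2,0,0,0],
    [0.4,0,0,0.1,0,0,0],
    [0.4,0,0,0,0,0,0],
    [0.4,0,0,0,0,0,0]
  ]
}}

```text
time_s: 33.4
ee_pos: [0.6217, 0.0498, 0.0452]
eef_rot: [3.14, -0.001, 1.02]
force: [1.0, 0.0, -0.9]
grip_width: 0.0593
grip_force: 15.4
```

```bash
python3 -c "
from h import *
go(.6205,.0495,.0350,1.02)"
```

```text
t 33.4 ee [0.6217 0.0498 0.0452] rpy [ 3.14e+00 -1.00e-03  1.02e+00] grip 0.0593 F [ 1.   0.  -0.9]  TURN rz -0.0 SHIFT [-0.02 -0.02  0.2 ]
```

>>> {"api": "move_arm", "payload": {
  "increments": [
    [0.4,-0.02,-0.02,0.12,0,0,0],
    [0.4,0,0,0.08,0,0,0],
    [0.4,0,0,0,0,0,0],
    [0.4,0,0,0,0,0,0],
    [0.7,0,0,0,0,0,0],
    [1,0,0,0,0,0,0],
    [1,0,0,0,0,0,0],
    [1,0,0,0,0,0,0],
    [1,0,0,0,0,0,0],
    [1,0,0,-0.4,0,0,0],
    [1,0,0,-0.7,0,0,0],
    [1,0,0,-0.8,0,0,0],
    [1,0,0,-0.8,0,0,0],
    [1,0,0,-0.8,0,0,0],
    [1,0,0,0,0,0,0],
    [1,0,0,0,0,0,0]
  ]
}}

```text
time_s: 35.0
ee_pos: [0.6198, 0.0495, 0.2094]
eef_rot: [3.141, -0.001, 1.02]
force: [0.1, -0.7, 0.1]
grip_width: 0.094
grip_force: 0.0
```

```bash
python3 -c "
from h import *
p=wrist(); circ(p,'blue_cup',.075); circ(p,'rice_bowl',.05)
a=p['color'][60:360,120:420]; p=ctrl.camera('scene')['color'][110:260,170:340]
cv2.imwrite('pics/w11.png',np.hstack([cv2.resize(a,(390,390)),cv2.resize(p,(400,390),interpolation=2)])); go(.6,-.0,.3,1.02)"
```

```text
blue_cup 0.95 px [185. 257.] circle [620.7  49.2] r 30.7 rect ((619.8551025390625, 49.56863784790039), (59.541725158691406, 56.83362579345703), 86.35881042480469)
rice_bowl 0.79 px [267. 255.] circle [556.7 -51.7] r 56.2 rect ((557.7010498046875, -51.143829345703125), (108.77501678466797, 106.44695281982422), 58.56249237060547)
t 35.2 ee [0.6192 0.0495 0.2075] rpy [-3.14e+00  1.00e-03  1.02e+00] grip 0.0941 F [ 0.7 -0.1  0.1]  TURN rz -0.0 SHIFT [-1.05  0.19 -1.85]
```

View pics/w11.png

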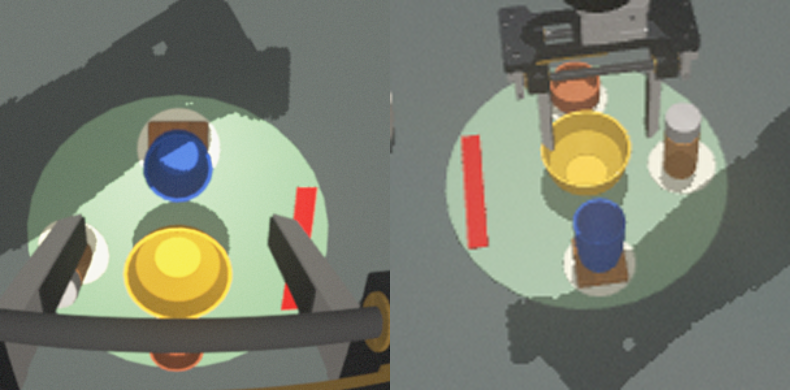

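The cup stands upright on the coaster, at about (178,165) in the left half. The dish, shaker and coaster are each on their spots, and the bowl hasn't moved.

```bash
python3 -c "
from h import *
print(ctrl.hand_in())"
```

```text
the job is handed in; nothing more can be done
None
```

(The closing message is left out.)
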